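# Switch on the dust extractor under its push-latch cover

## Task

Switch on the dust extractor at its control box using the fingertips only: press the front edge of the latched cover so that it pops open, then press the raised end of the rocker switch under it until the rocker has tipped fully over. Then push the cover down again and press its front edge home so that it latches shut, and leave it latched. Grasp and lift nothing, and do not shift the tape measure or the screw tin beside the box.

Things in the scene. Friction and masses are not known exactly. Their poses are not given: they have to be found in the camera images.
- control_box: grey metal control box, 124 (x) x 140 (y) x 55 mm high, fixed to the worktop, standing at any yaw near zero. Origin: centre of its underside; x points from the front (robot side, where the cover is pressed) to the back (hinge side), y to its left, z up. The box's top is 55 mm above the origin; a 8 mm high curb stands on it round the switch, inside the cover
- cover (a joint): cover angle, rad: 0 latched, 1.35 fully open, -0.105 pressed to its stop. Push-push latch: pressed in past -0.075 (6 mm at the front edge) and released, it springs open to 1.35 in 1 to 2 s; pushed shut against its spring (2 to 4 N at the front edge), pressed in past -0.075 again and released, it rises to 0 and stays latched. One more press would reopen it; the stop takes any press
- cover_front (a point): the place to press: on the outer (top) face of the white cover, a hollow cap 74 (front to back) x 106 x 26 mm high on the box; on its midline, 14 mm behind its front edge; moves with the cover. Shut, it lies 60 mm in front of the hinge line and 84 mm above the worktop
- cover_hinge (a point): middle of the cover's hinge line (along the box's y): 38 mm behind the box's origin, 61 mm above the worktop. The front edge of the open cover stands about 75 mm above this line, and its outer face then looks to the back
- rocker (a joint): rocker switch angle in rad: 0 off (the end toward the box's +y, its left, is raised), 0.36 fully over (on). It takes about 2 N at the raised end and stays where it is left
- rocker_raised (a point): point on the top of the white rocker near its raised (left) end, 17 mm from the pivot: the place to press; it moves with the rocker, going down 6 mm from off to on. The rocker is 28 (box x) x 50 (box y) mm; it lies under the cover, its pivot about 44 mm in front of the hinge line, and its place along the box's y varies
- tape_measure: yellow and black tape measure, 38 x 85 x 64 mm high, loose on the worktop to the left of the box; leave alone. Origin: centre of its underside
- screw_tin: shallow round metal tin of screws, 86 mm across, 38 mm high, loose on the worktop to the right of the box; leave alone. Origin: centre of its underside
There are look-alikes about, which are no part of the job. There is more than one size of the control_box; the one meant has the size given above.

How it is judged:
On the way, in this order (a step that is already met when the one before it is completed fails the run):
1. the latched cover is pressed in (value of joint cover below -0.05 rad), for 0.02 s.
2. the cover has sprung open (value of joint cover above 1.1 rad), for 0.1 s.
3. the rocker is tipped fully over while the cover is open (value of joint rocker above 0.29 rad and value of joint cover above 0.7 rad), for 0.1 s.
4. the cover is pressed in again (value of joint cover below -0.04 rad), for 0.02 s.
At the end, for the whole second after the job is handed in: the cover is latched shut (within 0.025 rad of 0) with nothing touching it, the rocker is over (above 0.29 rad; its stop is at 0.36), and the tape measure and screw tin are within 20 mm of where they stood (value of joint cover between -0.025 and 0.025 rad and value of joint rocker above 0.29 rad and distance of each of tape_measure, screw_tin from where it was at the start of the episode below 0.02 m).
It fails at once if a bystander is shifted more than 20 mm (distance of any of tape_measure, screw_tin from where it was at the start of the episode above 0.02 m).
It fails at once if a bystander is lifted off the worktop (height (world z) of any of tape_measure, screw_tin above 0.012 m).
It also fails if it takes over 58 s, if anything falls off the work surface, if the arm or the gripper's body presses on something with over 40 N, if the wrist force passes 120 N, or if a joint passes its speed limit or range.

## Robot

A 6-joint arm with a two-finger parallel gripper is mounted at the origin on the work surface; the furniture and walls round the work are solid. World frame = base frame: x ahead of the robot, y to its left, z up, the work surface at z = 0. Lengths are in m, angles in rad, forces in N, time in s.
With the tool pointing down it reaches from about 0.35 to 0.975 m from the base axis. Payload 4.9 kg.
Tool frame: the origin (TCP) lies at the very end of the fingers, on their centre line; the grasp point (between the pads) lies 19 mm behind it; z points along the fingers, y is the line along which they close (so a half turn about z gives the same grasp; the last joint's range is limited). The gripper opens to 85 mm and grips with 20 to 120 N. Pads are 22 mm wide; open, the fingers measure 114 mm over their backs; the gripper's body (76 mm by 85 mm) begins 54 mm behind the grasp point. The pads swing forward as they close: fully open they stand 13 mm farther back than shut.
Start: joints at [1.053, 0.053, 1.613, -0, 1.476, -0.119], TCP at [0.243, 0.576, 0.231] pointing down, gripper open.
Joint ranges: [-3.01, 3.01], [-1.01, 2.22], [0.06, 2.58], [-1.02, 4.17], [0.09, 2.62], [-3.14, 3.14]. Speed limits (rad/s): [2.57, 2.57, 3.14, 3.14, 3.14, 3.14].

## Interface

Orientations are given as a rotation vector (axis times angle).
In Python, from station import ctrl gives the robot as it stands. The module is installed in compiled form; this text tells all that it offers.
- The arm moves only by the tool jog_arm, never from a script. Its argument "steps" is a list of rows, each an object with "delta_rot": the turn, a rotation vector about the tool's x, y, z in degrees, a list of three; "linear": the shift along the tool's x, y, z in m, a list of three; "grip": the finger opening in m, from 0 to 0.0854. In form: [{"delta_rot": [rx, ry, rz], "linear": [x, y, z], "grip": grip}, ...]. A call has 1 to 10 rows; each row shifts and turns the commanded pose from where the row before left it, along the tool's axes as they then stand; what a row does not reach is not made up. A row lasts 1/10 s, in which the tool goes at most 50 mm and 8.59 degrees, less where a joint would pass 70% of its speed; a pose out of reach is approached as far as the arm can. A call with a gripper value outside its range is refused whole. The fingers move at their own pace and stop on an object; "newtons" is the grip in N (left out, the last holds). Time passes only in rows, so rows that do not move let the fingers close. It gives the time, the measured TCP pose, the force, the opening and the grip force at its end, in the units of the state.
- ctrl.get_obs(): the state, without advancing time (a new reading comes with each control period).
- ctrl.get_image(name): name is "scene" or "side" or "wrist"; returns (picture, depth): 384x512x3 uint8, red, green, blue; 384x512 float32, m along the optical axis (not along the pixel's ray), 0 where there is no reading.
- ctrl.camera_info(name): a dict with "camera_matrix" (3x3 intrinsics, pixels), "R" (3x3) and "t" (3): a world point X has camera coordinates R X + t; the wrist camera has in their place "T_tool_cam" (4x4, takes a point from camera to tool coordinates, whose origin is the TCP and whose axes are the flange's). Camera axes: x right, y down, z forward; pixel columns grow to the right and rows downward; lengths in m; the calibration is good to about 2 mm. A picture is of the moment at which its call begins: read the wrist's pose just before it. camera_info takes no time and is no camera call.
- ctrl.finish_job(): hands the job in; it is judged then, once.
The state is a dict: "t": time; "q": joint angles; "dq": joint speeds; "effort": joint torques, N m; "tool_pos": TCP position; "tool_rot": TCP orientation; "contact_force": force on the tool from outside, world axes, zero at the start; "wrist_torque": the same for the moment, N m; "opening": finger opening in m; "grip_force": force on a finger pad.
Only numpy, scipy, OpenCV 4.12 (cv2) and the standard library are available. Lean on these libraries where they do the work, as an engineer would, in place of code of your own. Each camera call takes 0.05 s, during which the arm holds its last target. There are 200 camera calls.

## Working session

There is one attempt and no reset: what is moved stays moved. The work goes in short steps, Python scripts to look and compute and a tool call to move; the robot and the scene stay as the last step left them, time stands still between calls to the robot, and variables do not carry over. Pictures are saved under pics/ and viewed, at most 10 in all, crops included, and the job is handed in when it is done.

Besides the shell and the picture viewer there is one more tool, called after "Call:" by a JSON object that holds its "op" and its "data", one argument or row to a line. jog_arm: Moves the arm, as the interface text tells. Its arguments: {"type":"object","properties":{"steps":{"type":"array"},"newtons":{"type":"number"}},"required":["steps"]}

```bash
mkdir -p pics; ls; cat > h.py <<'E'
import numpy as np, cv2
from station import ctrl
from scipy.spatial.transform import Rotation as Ro
def grab(n):
    o=ctrl.get_obs(); im,d=ctrl.get_image(n); ci=ctrl.camera_info(n)
    K=np.array(ci["camera_matrix"])
    if "R" in ci:
        R=np.array(ci["R"]);t=np.array(ci["t"]); T=np.eye(4);T[:3,:3]=R.T;T[:3,3]=-R.T@t
    else:
        W=np.eye(4);W[:3,:3]=Ro.from_rotvec(o["tool_rot"]).as_matrix();W[:3,3]=o["tool_pos"]
        T=W@np.array(ci["T_tool_cam"])
    return im,d,K,T
def cloud(d,K,T):
    v,u=np.indices(d.shape)
    p=np.stack([(u-K[0,2])/K[0,0]*d,(v-K[1,2])/K[1,1]*d,d],-1)
    P=p@T[:3,:3].T+T[:3,3]; P[d<=0]=np.nan
    return P
E
python3 - <<'E'
from h import *
for n in ["scene","side"]:
    im,d,K,T=grab(n); np.savez(f"{n}0.npz",im=im,d=d,K=K,T=T); cv2.imwrite(f"pics/{n}0.png",im[:,:,::-1]); print(n,T[:3,3].round(2))
o=ctrl.get_obs();print(o)
print(ctrl.camera_info("wrist"))
E
```

```text
pics
scene [-0.13 -0.48  0.89]
side [ 0.03 -0.56  0.53]
{'t': 0.1, 'q': array([ 1.05299531e+00,  5.33273536e-02,  1.61415687e+00, -5.11830098e-05,
        1.47599043e+00, -1.18984554e-01]), 'dq': array([-0.0006893 , -0.001029  , -0.00406673,  0.0007882 ,  0.00131516,
       -0.00038746]), 'effort': array([-4.81870538e-04, -3.94903421e+01, -3.71363819e+01, -1.48870172e-04,
        3.92029207e-03,  5.68345456e-06]), 'tool_pos': array([0.24242836, 0.5754566 , 0.23016321]), 'tool_rot': array([-6.22201063e-01, -3.07880900e+00,  2.83222940e-03]), 'contact_force': array([ 0.79624901, -0.10165315,  0.44926112]), 'wrist_torque': array([-0.0128032 , -0.02524266,  0.0398157 ]), 'grip_force': 0.0, 'opening': 0.08561606367258376}
{'camera_matrix': array([[322.43192367,   0.        , 253.55421962],
       [  0.        , 322.43192367, 193.5758246 ],
       [  0.        ,   0.        ,   1.        ]]), 'T_tool_cam': array([[-1.60139648e-05, -9.44539847e-01, -3.28396830e-01,
         8.37431348e-02],
       [ 9.99999792e-01, -2.26906625e-04,  6.03868153e-04,
        -1.11015380e-03],
       [-6.44892949e-04, -3.28396752e-01,  9.44539654e-01,
        -1.43062752e-01],
       [ 0.00000000e+00,  0.00000000e+00,  0.00000000e+00,
         1.00000000e+00]])}
```

View pics/scene0.png

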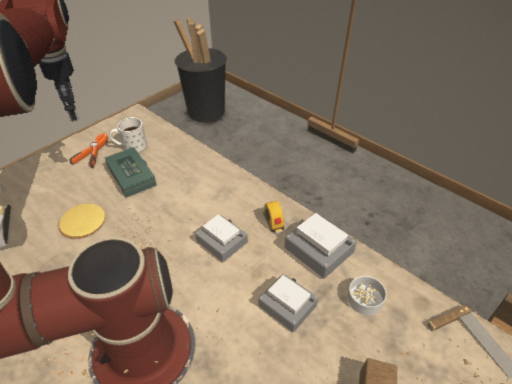

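View pics/side0.png

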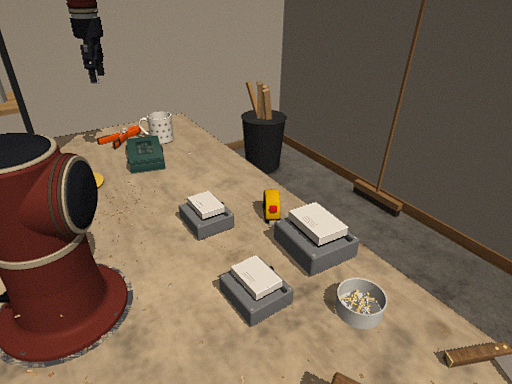

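Three grey boxes with white covers show in the scene view, at (222,236), (288,301) and (320,243). The last is the largest and stands between the tape measure (275,215) and the tin (366,294). I'll measure each one, and enlarge the likely box.

```bash
cat > m.py <<'E'
from h import *
for n in ["scene","side"]:
    z=np.load(n+"0.npz");im=z["im"];P=cloud(z["d"],z["K"],z["T"])
    hsv=cv2.cvtColor(im,cv2.COLOR_RGB2HSV)
    print(n,"table z",np.nanmedian(P[200:230,160:180,2]) )
    zz=P[:,:,2]; r=np.hypot(P[:,:,0],P[:,:,1])
    m=((zz>0.015)&(zz<0.11)&(r>0.25)&(r<1)&(P[:,:,0]>0.2)).astype(np.uint8)
    k,L,st,c=cv2.connectedComponentsWithStats(cv2.morphologyEx(m,cv2.MORPH_OPEN,np.ones((3,3))))
    for i in range(1,k):
        if st[i,4]<150: continue
        Q=P[L==i]; top=np.percentile(Q[:,2],98)
        print("obj",c[i].round(),st[i,4],"top",top.round(4))
        w=(L==i)&(hsv[:,:,1]<50)&(hsv[:,:,2]>130)&(zz>top-.006)
        for nm,mm in (("white",w),("all",L==i)):
            if mm.sum()<60: continue
            q=P[mm]; rc=cv2.minAreaRect((q[:,:2]*1000).astype(np.float32))
            print("  ",nm,mm.sum(),"z",np.median(q[:,2]).round(4),"c",np.round(rc[0],1),"size",np.round(rc[1],1),"ang",round(rc[2],1))
im=np.load("scene0.npz")["im"]
cv2.imwrite("pics/crop.png",cv2.resize(im[185:330,180:400,::-1],None,fx=3.5,fy=3.5,interpolation=cv2.INTER_CUBIC))
E
python3 m.py
```

```text
scene table z -0.00011862469323598024
obj [130. 157.] 2160 top 0.0889
   white 125 z 0.0873 c [417.2 618. ] size [80.3 82.6] ang 21.9
   all 2160 z 0.0413 c [341.7 543.8] size [295.3 139.4] ang 61.0
obj [ 91. 148.] 305 top 0.0317
   all 305 z 0.0222 c [302.8 693.3] size [153.9  81.5] ang 27.8
obj [274. 214.] 393 top 0.0653
   all 393 z 0.0515 c [475.6  35. ] size [73.7 37.7] ang 59.5
obj [221. 236.] 1395 top 0.0662
   white 511 z 0.0636 c [326.5  88.9] size [57.9 82.5] ang 0.3
   all 1395 z 0.0435 c [331.   88.3] size [109.  108.3] ang 89.5
obj [320. 244.] 2628 top 0.0867
   white 955 z 0.0842 c [ 480.6 -120.5] size [107.4  76.8] ang 86.8
   all 2628 z 0.0565 c [ 487.2 -121.6] size [141.8 143.9] ang 85.8
obj [288. 301.] 1909 top 0.0664
   white 762 z 0.0639 c [ 298. -167.] size [57.6 81.4] ang 2.3
   all 1909 z 0.044 c [ 302.2 -168. ] size [106.4 106. ] ang 1.6
obj [371. 283.] 231 top 0.039
   white 73 z 0.0361 c [ 463.4 -285.6] size [42.4 84.5] ang 12.6
   all 231 z 0.0286 c [ 463.4 -285.6] size [42.4 84.5] ang 12.6
obj [362. 304.] 204 top 0.0378
   white 65 z 0.0356 c [ 411.4 -299.
[... 968 characters left out ...]
ize [140.1 124.1] ang 87.1
obj [255. 288.] 3028 top 0.0653
   white 1051 z 0.064 c [ 299.4 -166.8] size [57.  81.8] ang 2.0
   all 3028 z 0.0427 c [ 302.2 -168.8] size [107.3 108.4] ang 89.0
obj [364. 288.] 500 top 0.0372
   white 137 z 0.0358 c [ 456. -281.] size [54.6 85.7] ang 32.3
   all 500 z 0.0282 c [ 456. -281.] size [54.6 85.7] ang 32.3
obj [358. 314.] 456 top 0.0373
   white 100 z 0.0358 c [ 416.9 -307.6] size [25.2 76.8] ang 33.5
   all 456 z 0.0269 c [ 420.  -304.4] size [34.6 83. ] ang 33.8
obj [478. 352.] 740 top 0.0203
   all 740 z 0.0184 c [ 527.  -461.4] size [ 18.4 110.6] ang 67.4
obj [342. 379.] 187 top 0.0693
   all 187 z 0.0673 c [ 288.8 -394.6] size [15.6 34.4] ang 52.8
```

View pics/crop.png

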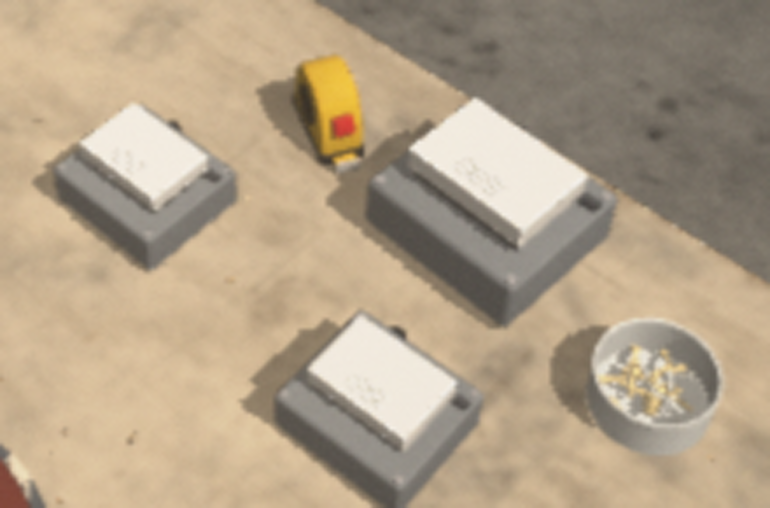

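The box meant is the one at scene pixel (320,243). It measures 124 x 140 mm, its cover is about 75 x 107 mm, and the cover's top is at z = 84.5 mm. The other two are about 107 mm square with covers at 64 mm, so they're the look-alikes. The box's yaw is about -3° and its origin about (0.4805, -0.1205). That puts cover_front near (0.4585, -0.119, 0.084).

Call:
{"op": "jog_arm", "data": {
  "steps": [
    {"delta_rot":[0,0,-7],"linear":[0,0,0],"grip":0},
    {"delta_rot":[0,0,-7],"linear":[0,0,0],"grip":0},
    {"delta_rot":[0,0,-6],"linear":[0,0,0],"grip":0},
    {"delta_rot":[0,0,0],"linear":[-0.014,-0.038,0],"grip":0},
    {"delta_rot":[0,0,0],"linear":[-0.014,-0.038,0],"grip":0},
    {"delta_rot":[0,0,0],"linear":[-0.014,-0.038,0],"grip":0},
    {"delta_rot":[0,0,0],"linear":[-0.014,-0.038,0],"grip":0},
    {"delta_rot":[0,0,0],"linear":[-0.014,-0.038,0],"grip":0},
    {"delta_rot":[0,0,0],"linear":[-0.014,-0.038,0],"grip":0},
    {"delta_rot":[0,0,0],"linear":[-0.014,-0.038,0],"grip":0}
  ],
  "newtons": 20
}}

```text
t: 1.1
tool_pos: [0.3272, 0.3038, 0.2308]
tool_rot: [-0.077, -3.14, 0.001]
contact_force: [0.2, -0.0, -0.0]
opening: -0.0001
grip_force: 0.0
```

Call:
{"op": "jog_arm", "data": {
  "steps": [
    {"delta_rot":[0,0,0],"linear":[-0.014,-0.038,0],"grip":0},
    {"delta_rot":[0,0,0],"linear":[-0.014,-0.038,0],"grip":0},
    {"delta_rot":[0,0,0],"linear":[-0.014,-0.038,0],"grip":0},
    {"delta_rot":[0,0,0],"linear":[-0.014,-0.038,0],"grip":0},
    {"delta_rot":[0,0,0],"linear":[-0.014,-0.038,0],"grip":0},
    {"delta_rot":[0,0,0],"linear":[-0.014,-0.038,0],"grip":0},
    {"delta_rot":[0,0,0],"linear":[-0.014,-0.038,0],"grip":0},
    {"delta_rot":[0,0,0],"linear":[-0.014,-0.038,0],"grip":0},
    {"delta_rot":[0,0,0],"linear":[-0.014,-0.038,0],"grip":0},
    {"delta_rot":[0,0,0],"linear":[-0.014,-0.038,0],"grip":0}
  ]
}}

```text
t: 2.1
tool_pos: [0.4482, -0.0828, 0.2309]
tool_rot: [-0.079, -3.14, -0.0]
contact_force: [1.0, 0.2, -0.4]
opening: -0.0001
grip_force: 0.0
```

```bash
python3 - <<'E'
from h import *
im,d,K,T=grab("wrist");cv2.imwrite("pics/w1.png",im[:,:,::-1])
print(ctrl.get_obs()["tool_pos"],ctrl.get_obs()["tool_rot"])
P=cloud(d,K,T);hsv=cv2.cvtColor(im,cv2.COLOR_RGB2HSV)
m=((abs(P[:,:,2]-.084)<.004)&(hsv[:,:,1]<60)&(hsv[:,:,2]>120)).astype(np.uint8)
k,L,st,c=cv2.connectedComponentsWithStats(m); i=1+st[1:,4].argmax()
q=P[L==i];print(st[i],np.median(q[:,2]),cv2.minAreaRect((q[:,:2]*1000).astype(np.float32)))
E
```

```text
[ 0.44931413 -0.08744574  0.23094083] [ 0.08530719  3.14010887 -0.00643971]
[ 160  178  113   70 7451] 0.0847810728600058 ((483.92669677734375, -121.42511749267578), (106.1591796875, 73.80562591552734), 87.21157836914062)
```

View pics/w1.png

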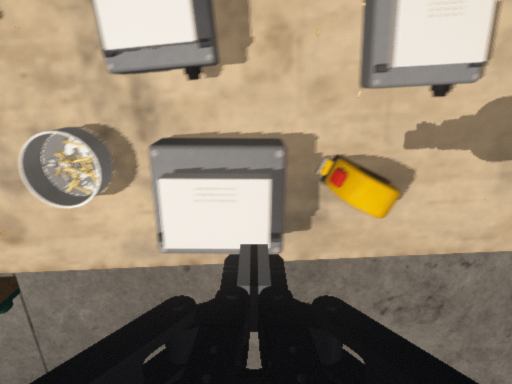

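The wrist view looks with the robot side at the top: cover at (216,212), tin at (66,168), tape at (360,186). The closed fingertips are at (255,250). The cover is confirmed at centre (0.483, -0.121), 106 x 74 mm, z 0.085.

Call:
{"op": "jog_arm", "data": {
  "steps": [
    {"delta_rot":[0,0,0],"linear":[-0.006,-0.016,0.03],"grip":0},
    {"delta_rot":[0,0,0],"linear":[-0.006,-0.016,0.03],"grip":0},
    {"delta_rot":[0,0,0],"linear":[0,0,0.03],"grip":0},
    {"delta_rot":[0,0,0],"linear":[0,0,0.03],"grip":0},
    {"delta_rot":[0,0,0],"linear":[0,0,0],"grip":0},
    {"delta_rot":[0,0,0],"linear":[0,0,0],"grip":0}
  ]
}}

```text
t: 2.75
tool_pos: [0.4583, -0.1134, 0.1112]
tool_rot: [-0.078, -3.139, -0.001]
contact_force: [-0.6, -0.4, 0.2]
opening: 0.0
grip_force: 0.0
```

Call:
{"op": "jog_arm", "data": {
  "steps": [
    {"delta_rot":[0,0,0],"linear":[0,-0.006,0.02],"grip":0},
    {"delta_rot":[0,0,0],"linear":[0,0,0.005],"grip":0},
    {"delta_rot":[0,0,0],"linear":[0,0,0.005],"grip":0},
    {"delta_rot":[0,0,0],"linear":[0,0,0.003],"grip":0},
    {"delta_rot":[0,0,0],"linear":[0,0,0.002],"grip":0},
    {"delta_rot":[0,0,0],"linear":[0,0,0],"grip":0}
  ]
}}

```text
t: 3.35
tool_pos: [0.4585, -0.1198, 0.078]
tool_rot: [-0.078, -3.14, 0.001]
contact_force: [-6.9, 1.1, 9.0]
opening: 0.0001
grip_force: 4.6
```

It's at the stop (6.5 mm in, 9 N). I'll release up and back toward the robot, clear of the swing.

Call:
{"op": "jog_arm", "data": {
  "steps": [
    {"delta_rot":[0,0,0],"linear":[0.01,0,-0.02],"grip":0},
    {"delta_rot":[0,0,0],"linear":[0.04,0,-0.02],"grip":0},
    {"delta_rot":[0,0,0],"linear":[0.04,0,-0.025],"grip":0},
    {"delta_rot":[0,0,0],"linear":[0,0,-0.03],"grip":0},
    {"delta_rot":[0,0,0],"linear":[0,0,-0.03],"grip":0},
    {"delta_rot":[0,0,0],"linear":[0,0,-0.02],"grip":0},
    {"delta_rot":[0,0,0],"linear":[0,0,0],"grip":0},
    {"delta_rot":[0,0,0],"linear":[0,0,0],"grip":0},
    {"delta_rot":[0,0,0],"linear":[0,0,0],"grip":0},
    {"delta_rot":[0,0,0],"linear":[0,0,0],"grip":0}
  ]
}}

```text
t: 4.35
tool_pos: [0.3679, -0.1148, 0.2196]
tool_rot: [-0.078, -3.138, -0.002]
contact_force: [0.2, -0.2, 0.8]
opening: -0.0
grip_force: 0.0
```

Call:
{"op": "jog_arm", "data": {
  "steps": [
    {"delta_rot":[0,0,0],"linear":[0,0,0],"grip":0},
    {"delta_rot":[0,0,0],"linear":[0,0,0],"grip":0},
    {"delta_rot":[0,0,0],"linear":[0,0,0],"grip":0},
    {"delta_rot":[0,0,0],"linear":[0,0,0],"grip":0},
    {"delta_rot":[0,0,0],"linear":[0,0,0],"grip":0},
    {"delta_rot":[0,0,0],"linear":[0,0,0],"grip":0},
    {"delta_rot":[0,0,0],"linear":[0,0,0],"grip":0},
    {"delta_rot":[0,0,0],"linear":[0,0,0],"grip":0}
  ]
}}

```text
t: 5.15
tool_pos: [0.3685, -0.1152, 0.2213]
tool_rot: [0.078, 3.141, -0.0]
contact_force: [-0.0, -0.2, -0.3]
opening: 0.0001
grip_force: 0.0
```

```bash
python3 - <<'E'
from h import *
im,d,K,T=grab("wrist");np.savez("w2.npz",im=im,d=d,K=K,T=T)
i2,d2,K2,T2=grab("scene");np.savez("s2.npz",im=i2,d=d2,K=K2,T=T2)
P=cloud(d,K,T)
u=np.array([.9986,-.052]);v=np.array([.052,.9986])
X=(P[:,:,:2]-[.482,-.1207])
bx=X@u;by=X@v
np.set_printoptions(linewidth=200,suppress=True)
m=(abs(bx)<.062)&(abs(by)<.07)&(P[:,:,2]>.05)
r,c=np.where(m);print(r.min(),r.max(),c.min(),c.max())
print("maxz",np.nanmax(P[m][:,2]))
# section along box y at x in -16..4
for y in range(-50,51,3):
    s=m&(abs(bx+.006)<.008)&(abs(by-y/1000)<.0015)
    if s.any(): print(y,s.sum(),(np.median(P[s][:,2])*1000).round(1),im[s].mean(0).round())
a,b=max(r.min()-20,0),min(r.max()+20,384);e,f=max(c.min()-30,0),min(c.max()+30,512)
cr=cv2.resize(im[a:b,e:f,::-1],None,fx=3,fy=3,interpolation=cv2.INTER_CUBIC)[:600,:600]
s=cv2.resize(i2[180:280,260:380,::-1],None,fx=4,fy=4)[:, :]
cv2.imwrite("pics/w2.png",cr);cv2.imwrite("pics/s2.png",s);print(a,e,cr.shape)
E
```

```text
218 363 190 320
maxz 0.13966568830758835
-50 17 55.9 [113. 109. 106.]
-47 52 62.8 [47. 44. 42.]
-44 34 55.5 [84. 81. 78.]
-41 33 55.8 [111. 108. 104.]
-38 33 55.4 [138. 133. 130.]
-35 19 55.2 [122. 119. 117.]
31 3 61.9 [38. 37. 37.]
34 36 55.7 [76. 74. 72.]
37 30 55.5 [86. 84. 81.]
40 36 55.3 [129. 125. 122.]
43 36 55.6 [132. 129. 125.]
46 49 61.8 [61. 58. 57.]
49 18 63.0 [45. 44. 42.]
198 160 (555, 570, 3)
```

View pics/w2.png

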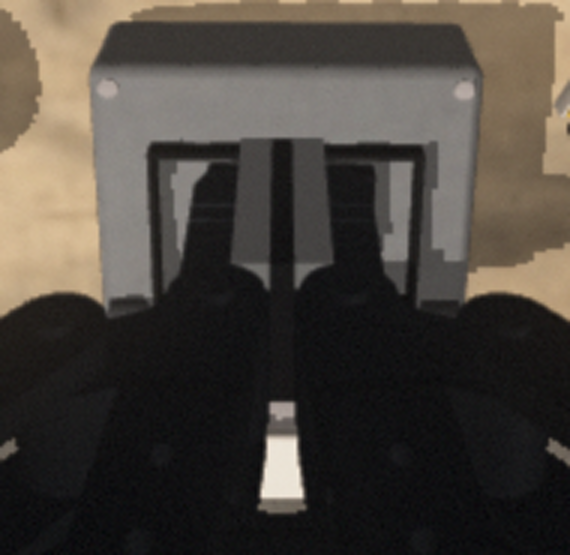

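The cover is open: its white underside shows behind the fingers at crop (282,470). The curb frame lies at y = ±47 mm, well clear of the switch, but the fingers hide the rocker, so I'll use the fixed cameras.

```bash
python3 - <<'E'
from h import *
S={"scene":dict(np.load("s2.npz"))}
im,d,K,T=grab("side");S["side"]=dict(im=im,d=d,K=K,T=T)
u=np.array([.9986,-.052]);v=np.array([.052,.9986]);out=[]
for n,z in S.items():
    P=cloud(z["d"],z["K"],z["T"]);im=z["im"];X=P[:,:,:2]-[.482,-.1207];bx=X@u;by=X@v;Z=P[:,:,2]
    hsv=cv2.cvtColor(im,cv2.COLOR_RGB2HSV)
    print(n)
    w=(hsv[:,:,1]<50)&(hsv[:,:,2]>140)&(bx>-.03)&(bx<.02)&(abs(by)<.045)&(Z>.054)&(Z<.085)
    if w.any(): print("white bx",np.percentile(bx[w],[2,50,98]).round(4),"by",np.percentile(by[w],[2,50,98]).round(4))
    for y in range(-45,46,4):
        s=(abs(bx+.006)<.011)&(abs(by-y/1000)<.002)&(Z<.1)
        if s.any(): print(y,s.sum(),(np.percentile(Z[s],[5,50,95])*1000).round(1),im[s].mean(0).round())
    c=(bx>.0)&(bx<.09)&(abs(by)<.055)&(Z>.1)
    if c.any(): print("cover: z98",np.percentile(Z[c],98),"bx",np.percentile(bx[c],[2,98]),"by",np.percentile(by[c],[2,98]))
    r,cc=np.where((abs(bx)<.06)&(abs(by)<.07)&(Z>.02))
    q=im[max(r.min()-5,0):r.max()+5,cc.min()-5:cc.max()+5,::-1];q=cv2.resize(q,(390,390*q.shape[0]//q.shape[1]),interpolation=cv2.INTER_CUBIC)
    out.append(cv2.copyMakeBorder(q,0,600-q.shape[0],0,10,0)if q.shape[0]<600 else q[:600])
cv2.imwrite("pics/b2.png",np.hstack(out))
E
```

```text
scene
white bx [-0.0223 -0.0063  0.0182] by [-0.0386 -0.0033  0.0424]
-45 7 [57.2 61.7 64.4] [96. 91. 85.]
-41 6 [53.2 55.3 58.3] [149. 145. 137.]
-37 12 [53.2 54.9 58.9] [171. 166. 158.]
-33 11 [53.3 55.7 57.5] [170. 165. 157.]
-29 12 [53.  55.2 65.1] [129. 124. 118.]
-25 15 [53.6 61.  63.6] [105.  99.  92.]
-21 14 [58.4 63.8 67.2] [237. 231. 222.]
-17 14 [63.9 65.1 69.8] [250. 247. 241.]
-13 11 [65.3 66.3 69.8] [253. 251. 245.]
-9 11 [64.7 66.8 69.2] [253. 251. 245.]
-5 13 [64.3 67.8 69.9] [253. 251. 245.]
-1 9 [65.5 68.7 70.7] [252. 251. 244.]
3 13 [65.9 69.2 72.5] [252. 250. 243.]
7 13 [68.2 71.2 73.1] [253. 251. 245.]
11 9 [68.5 70.3 72.3] [253. 251. 244.]
15 13 [63.3 70.1 73.7] [241. 239. 232.]
19 13 [58.3 72.  74.5] [225. 220. 211.]
23 11 [64.3 73.5 74.7] [225. 219. 208.]
27 4 [60.3 71.5 74.1] [171. 164. 152.]
31 5 [60.1 62.2 63. ] [127. 120. 111.]
35 1 [56.5 56.5 56.5] [129. 125. 116.]
39 11 [52.9 55.1 56.6] [142. 137. 130.]
43 8 [53.4 55.9 58. ] [159. 155. 147.]
cover: z98 0.13928496664241924 bx [0.02119114 0.04647364] by [-0.05241034  0.04967101]
side
white bx [-0.0202 -0.0
[... 214 characters left out ...]
3 63.4] [30. 28. 29.]
-21 23 [59.3 64.5 66. ] [210. 201. 186.]
-17 15 [64.3 65.9 68. ] [244. 237. 224.]
-13 14 [65.7 66.4 68.4] [242. 234. 220.]
-9 17 [66.3 67.6 69. ] [242. 235. 221.]
-5 14 [68.  68.5 69.4] [244. 237. 223.]
-1 13 [68.4 69.2 70.5] [242. 235. 221.]
3 16 [69.1 69.8 71. ] [243. 235. 221.]
7 11 [68.9 70.7 72.1] [242. 234. 222.]
11 16 [67.3 71.2 72.5] [227. 221. 208.]
15 19 [69.2 72.  73.4] [231. 224. 212.]
19 13 [59.1 72.5 74.1] [193. 184. 171.]
23 15 [58.9 73.  74.1] [177. 169. 157.]
27 6 [58.5 73.1 73.4] [160. 152. 144.]
31 4 [59.1 60.4 62. ] [7. 7. 7.]
43 6 [54.3 55.5 56.2] [120. 114. 111.]
cover: z98 0.13837435379554253 bx [0.02217617 0.04930801] by [-0.05246589  0.05258339]
```

View pics/b2.png

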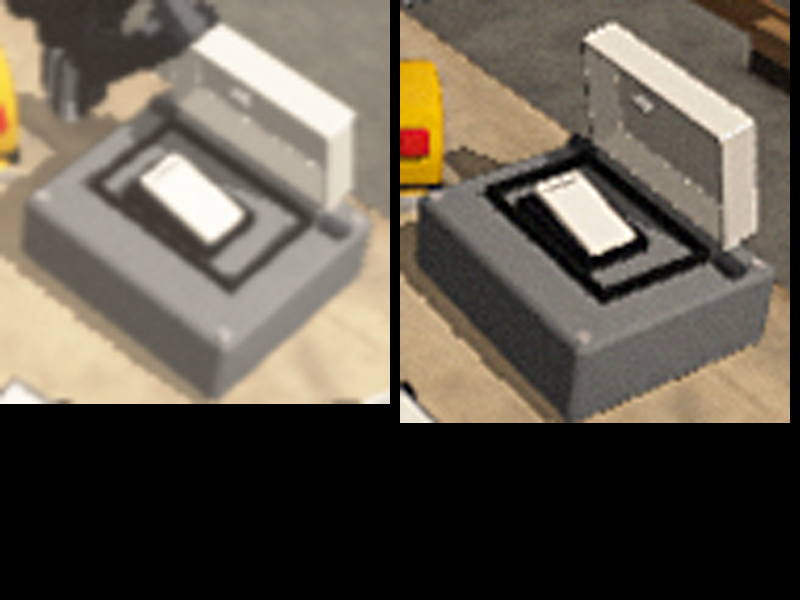

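Both views agree: the rocker runs from y = -23 to +27 mm in box coordinates, with its left end raised to about 73 mm. The press point comes out at (0.473, -0.099, 0.073). The open cover's edge is at z 0.139, box x 21 to 49 mm, so I'll tilt the gripper toward the robot to clear it.

Call:
{"op": "jog_arm", "data": {
  "steps": [
    {"delta_rot":[0,-7.5,0],"linear":[0,0,0],"grip":0},
    {"delta_rot":[0,-7.5,0],"linear":[0,0,0],"grip":0},
    {"delta_rot":[0,0,0],"linear":[-0.029,0.007,0.028],"grip":0},
    {"delta_rot":[0,0,0],"linear":[-0.029,0.007,0.028],"grip":0},
    {"delta_rot":[0,0,0],"linear":[-0.029,0.007,0.028],"grip":0},
    {"delta_rot":[0,0,0],"linear":[0,0,0],"grip":0},
    {"delta_rot":[0,0,0],"linear":[0,0,0],"grip":0},
    {"delta_rot":[0,0,0],"linear":[0,0,0],"grip":0}
  ]
}}

```text
t: 6.1
tool_pos: [0.4752, -0.0997, 0.1637]
tool_rot: [0.072, 2.878, -0.01]
contact_force: [-0.2, 0.8, 1.0]
opening: -0.0002
grip_force: 0.0
```

Call:
{"op": "jog_arm", "data": {
  "steps": [
    {"delta_rot":[0,0,0],"linear":[0.008,0,0.027],"grip":0},
    {"delta_rot":[0,0,0],"linear":[0.008,0,0.027],"grip":0},
    {"delta_rot":[0,0,0],"linear":[0.007,0,0.027],"grip":0},
    {"delta_rot":[0,0,0],"linear":[0.001,0,0.004],"grip":0},
    {"delta_rot":[0,0,0],"linear":[0.001,0,0.004],"grip":0},
    {"delta_rot":[0,0,0],"linear":[0.001,0,0.004],"grip":0},
    {"delta_rot":[0,0,0],"linear":[0.001,0,0.004],"grip":0},
    {"delta_rot":[0,0,0],"linear":[0,0,0],"grip":0},
    {"delta_rot":[0,0,0],"linear":[0,0,0],"grip":0}
  ]
}}

```text
t: 7.0
tool_pos: [0.476, -0.1, 0.0678]
tool_rot: [0.07, 2.877, -0.01]
contact_force: [-19.7, 6.9, 30.0]
opening: 0.0001
grip_force: 14.7
```

30 N at z 0.068 means it's pressing on the stop. I'll lift off and check the rocker.

Call:
{"op": "jog_arm", "data": {
  "steps": [
    {"delta_rot":[0,0,0],"linear":[-0.004,0,-0.016],"grip":0},
    {"delta_rot":[0,0,0],"linear":[-0.008,0,-0.03],"grip":0},
    {"delta_rot":[0,0,0],"linear":[-0.01,0,-0.04],"grip":0},
    {"delta_rot":[0,0,0],"linear":[-0.01,0,-0.04],"grip":0},
    {"delta_rot":[0,7.5,0],"linear":[0,0,0],"grip":0},
    {"delta_rot":[0,7.5,0],"linear":[0,0,0],"grip":0},
    {"delta_rot":[0,0,0],"linear":[0,0,0],"grip":0},
    {"delta_rot":[0,0,0],"linear":[0,0,0],"grip":0}
  ]
}}

```text
t: 7.8
tool_pos: [0.473, -0.0993, 0.1923]
tool_rot: [0.077, 3.139, -0.0]
contact_force: [-0.1, -0.6, -1.3]
opening: -0.0002
grip_force: 0.0
```

```bash
cat > chk.py <<'E'
from h import *
u=np.array([.9986,-.052]);v=np.array([.052,.9986])
for n in ("scene","side"):
    im,d,K,T=grab(n);np.savez(n+"L.npz",im=im,d=d,K=K,T=T)
    P=cloud(d,K,T);X=P[:,:,:2]-[.482,-.1207];bx=X@u;by=X@v;Z=P[:,:,2]
    print(n,[(y,float((np.median(Z[s])*1000).round(1))) for y in range(-25,30,4) for s in [(abs(bx+.006)<.011)&(abs(by-y/1000)<.002)&(Z<.1)] if s.any()])
    c=(bx>-.0)&(bx<.09)&(abs(by)<.055)&(Z>.1)&(Z<.15)
    if c.any(): print("cover z98",np.percentile(Z[c],98),"bx",np.percentile(bx[c],[2,98]))
    hsv=cv2.cvtColor(im,cv2.COLOR_RGB2HSV)
    t=(hsv[:,:,0]>18)&(hsv[:,:,0]<32)&(hsv[:,:,1]>170)&(abs(P[:,:,0]-.476)<.1)&(abs(P[:,:,1]-.035)<.08)&(Z>.015);print("tape",np.median(P[t],0).round(4))
    t=(abs(P[:,:,0]-.44)<.08)&(abs(P[:,:,1]+.29)<.08)&(Z>.034)&(Z<.045);q=P[t][:,:2];print("tin",(q.min(0)/2+q.max(0)/2).round(4))
o=ctrl.get_obs();print(o["t"],o["tool_pos"],o["tool_rot"])
E
python3 chk.py
```

```text
scene [(-25, 61.2), (-21, 71.4), (-17, 70.7), (-13, 72.5), (-9, 71.7), (-5, 70.9), (-1, 69.7), (3, 69.1), (7, 68.8), (11, 67.5), (15, 66.7), (19, 67.1), (23, 65.8), (27, 64.8)]
cover z98 0.13950128460381586 bx [0.02007704 0.04679698]
tape [0.4725 0.022  0.0563]
tin [ 0.4417 -0.2902]
side [(-25, 60.5), (-21, 71.9), (-17, 60.7), (-13, 71.6), (-9, 72.3), (-5, 71.1), (-1, 70.7), (3, 69.8), (7, 69.5), (11, 68.5), (15, 67.5), (19, 66.9), (23, 66.7), (27, 65.0)]
cover z98 0.13841117522134555 bx [0.02211163 0.04945792]
tape [0.4697 0.0206 0.0529]
tin [ 0.442  -0.2901]
7.9 [ 0.47192338 -0.09918165  0.1918474 ] [7.82479592e-02 3.13927881e+00 4.56623040e-05]
```

The rocker's slope has reversed (72 mm on the right, 65 mm on the left), so it's fully over. The cover is still open and the tape and tin are where they were. Next I'll go over the cover and down behind its outer face.

Call:
{"op": "jog_arm", "data": {
  "steps": [
    {"delta_rot":[0,0,0],"linear":[-0.032,-0.007,0],"grip":0},
    {"delta_rot":[0,0,0],"linear":[-0.032,-0.007,0],"grip":0},
    {"delta_rot":[0,0,0],"linear":[-0.034,-0.007,0],"grip":0},
    {"delta_rot":[0,0,0],"linear":[0,0,0],"grip":0},
    {"delta_rot":[0,0,0],"linear":[0,0,0],"grip":0},
    {"delta_rot":[0,0,0],"linear":[0,0,0.032],"grip":0},
    {"delta_rot":[0,0,0],"linear":[0,0,0.032],"grip":0},
    {"delta_rot":[0,0,0],"linear":[0,0,0],"grip":0},
    {"delta_rot":[0,0,0],"linear":[0,0,0],"grip":0}
  ]
}}

```text
t: 8.8
tool_pos: [0.5681, -0.1248, 0.1283]
tool_rot: [-0.078, -3.14, -0.0]
contact_force: [-0.2, 0.3, 0.7]
opening: -0.0
grip_force: 0.0
```

Call:
{"op": "jog_arm", "data": {
  "steps": [
    {"delta_rot":[0,0,0],"linear":[0.013,0,0],"grip":0},
    {"delta_rot":[0,0,0],"linear":[0.013,0,0],"grip":0},
    {"delta_rot":[0,0,0],"linear":[0.012,0,0],"grip":0},
    {"delta_rot":[0,0,0],"linear":[0.012,0,0],"grip":0},
    {"delta_rot":[0,0,0],"linear":[0.0085,0,0.002],"grip":0},
    {"delta_rot":[0,0,0],"linear":[0.0085,0,0.002],"grip":0},
    {"delta_rot":[0,0,0],"linear":[0,0,0],"grip":0}
  ]
}}

```text
t: 9.5
tool_pos: [0.5012, -0.1218, 0.1238]
tool_rot: [-0.078, -3.14, 0.0]
contact_force: [-0.3, -0.4, 2.8]
opening: -0.0
grip_force: 1.0
```

Call:
{"op": "jog_arm", "data": {
  "steps": [
    {"delta_rot":[0,0,0],"linear":[0.008,0,0.005],"grip":0},
    {"delta_rot":[0,0,0],"linear":[0.008,0,0.005],"grip":0},
    {"delta_rot":[0,0,0],"linear":[0.006,0,0.007],"grip":0},
    {"delta_rot":[0,0,0],"linear":[0.006,0,0.007],"grip":0},
    {"delta_rot":[0,0,0],"linear":[0.003,0,0.005],"grip":0},
    {"delta_rot":[0,0,0],"linear":[0.003,0,0.005],"grip":0},
    {"delta_rot":[0,0,0],"linear":[0,0,0],"grip":0}
  ]
}}

```text
t: 10.2
tool_pos: [0.4674, -0.1201, 0.0888]
tool_rot: [-0.078, -3.138, -0.0]
contact_force: [-1.1, -1.3, 2.9]
opening: 0.0005
grip_force: 1.5
```

Contact is steady at about 3 N. Next I'll press home.

Call:
{"op": "jog_arm", "data": {
  "steps": [
    {"delta_rot":[0,0,0],"linear":[0.002,0,0.004],"grip":0},
    {"delta_rot":[0,0,0],"linear":[0,0,0.004],"grip":0},
    {"delta_rot":[0,0,0],"linear":[0,0,0.004],"grip":0},
    {"delta_rot":[0,0,0],"linear":[0,0,0.002],"grip":0},
    {"delta_rot":[0,0,0],"linear":[0,0,0],"grip":0},
    {"delta_rot":[0,0,0],"linear":[0,0,0],"grip":0}
  ]
}}

```text
t: 10.8
tool_pos: [0.465, -0.12, 0.0781]
tool_rot: [-0.077, -3.134, -0.001]
contact_force: [-14.7, 2.7, 23.3]
opening: -0.0003
grip_force: 12.4
```

At the stop (23 N). I'll release straight up and look.

Call:
{"op": "jog_arm", "data": {
  "steps": [
    {"delta_rot":[0,0,0],"linear":[0,0,-0.01],"grip":0},
    {"delta_rot":[0,0,0],"linear":[0,0,-0.03],"grip":0},
    {"delta_rot":[0,0,0],"linear":[0.03,0,-0.04],"grip":0},
    {"delta_rot":[0,0,0],"linear":[0.04,0,-0.04],"grip":0},
    {"delta_rot":[0,0,0],"linear":[0.04,0,-0.03],"grip":0},
    {"delta_rot":[0,0,0],"linear":[0,0,0],"grip":0},
    {"delta_rot":[0,0,0],"linear":[0,0,0],"grip":0},
    {"delta_rot":[0,0,0],"linear":[0,0,0],"grip":0},
    {"delta_rot":[0,0,0],"linear":[0,0,0],"grip":0},
    {"delta_rot":[0,0,0],"linear":[0,0,0],"grip":0}
  ]
}}

```text
t: 11.8
tool_pos: [0.3611, -0.1145, 0.2193]
tool_rot: [-0.077, -3.137, -0.003]
contact_force: [-0.3, 0.0, -0.2]
opening: 0.0002
grip_force: 0.0
```

```bash
python3 chk.py; python3 - <<'E'
from h import *
for n in("scene","side"):
    z=np.load(n+"L.npz");P=cloud(z["d"],z["K"],z["T"]);X=P[:,:,:2]-[.482,-.1207];bx=X@[.9986,-.052];by=X@[.052,.9986]
    for x in range(-30,36,12):
        s=(abs(bx-x/1000)<.004)&(abs(by)<.045);print(n,x,(np.nanmedian(P[s][:,2])*1000).round(1))
E
```

```text
scene [(-25, 84.0), (-21, 85.2), (-17, 84.1), (-13, 84.8), (-9, 84.1), (-5, 84.2), (-1, 83.1), (3, 83.8), (7, 84.2), (11, 84.1), (15, 84.3), (19, 83.7), (23, 84.4), (27, 85.3)]
tape [0.4709 0.0239 0.0571]
tin [ 0.4413 -0.2902]
side [(-25, 84.6), (-21, 84.6), (-17, 84.4), (-13, 84.1), (-9, 84.5), (-5, 84.3), (-1, 84.8), (3, 84.3), (7, 84.5), (11, 84.0), (15, 84.4), (19, 84.5), (23, 84.9), (27, 84.7)]
tape [0.4697 0.0204 0.0528]
tin [ 0.4419 -0.2904]
11.9 [ 0.36122338 -0.11459469  0.22005856] [-7.73844434e-02 -3.13789759e+00 -2.27781690e-03]
scene -30 84.2
scene -18 84.3
scene -6 84.2
scene 6 84.1
scene 18 83.8
scene 30 84.1
side -30 84.0
side -18 84.6
side -6 84.5
side 6 84.4
side 18 84.2
side 30 84.3
```

The cover is flat at 84 mm, so it has latched, and the tape and tin haven't moved. I'll hand in the job.

```bash
python3 -c "
from station import ctrl
print(ctrl.finish_job())"
```

```text
the job is handed in; nothing more can be done
None
```

The job is handed in at about 12 s of the 58 s allowed: the cover popped open, the rocker went fully over, the cover is latched shut again, and the tape measure and screw tin did not move, all by my camera checks, since the hand-in returned no verdict.

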